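Hold a spring clip gaping over a recipe card

TASK

Squeeze the levers of the spring clip that bites the front lip of the steel rack so that it opens wide and lets go of the lip, then lift it off without dragging. Carry it to the recipe card standing on the worktop and hold it there, squeezed open, with one jaw on each side of the card's top edge near the middle, the jaw tips about a centimetre or more below that edge and neither jaw touching the card, so that a second card could be slipped in. Finish while still holding it like that: never let the clip bite or knock the card, do not drop it, and leave the bowls, stopper, funnel and tin where they are.

Things in the scene. Friction and masses are not known exactly. Their poses are not given: they have to be found in the camera images.
- clip: Plain beechwood spring clip like a wide clothes peg: 34 mm wide (its x), 66 mm tall, 0.08 kg. Starts upright, jaws down, biting 12 mm deep on the rack's lip, its x along the lip. Origin: middle of the pivot pin, 32 mm above the jaw tips. The frame turns with the +y half; z points up along that half's jaw (upright at the start). Squeeze it along its y. Each half turns half the joint angle.
- lever_a (a point): middle of the outer top edge of the lever on the +y half. The levers are flat plates 3 mm thick and 34 mm wide, from about 4 mm above the pivot to 34 mm above it (38 mm when open). At joint 0 they splay outward 0.30 rad each, 41 mm over their outsides at the tops; squeezed to the stop they are parallel, 19 mm over the outsides.
- lever_b (a point): middle of the outer top edge of the lever on the -y half
- jaw (a joint): opening angle between the two halves of the clip, rad: 0 = biting the 4 mm lip with parallel jaws, -0.05 = shut on nothing, 0.60 = stop, levers parallel and jaw tips about 23 mm apart. The spring always closes it; squeezing the levers near their tops takes about 5 N at 0 and 9 N at the stop.
- tip_a (a point): middle of the inner edge of the jaw tip on the clip's +y half, 32 mm below the pivot
- tip_b (a point): middle of the inner edge of the jaw tip on the clip's -y half, 32 mm below the pivot
- card_edge (a point): middle of the top edge of the recipe card, a stiff blank upright board 100 mm long (along x), 4 mm thick (along y), fixed upright in a wooden block 120 x 55 x 22 mm; z up. The edge is 115 mm above the worktop.
- card: the same card with its block, fixed; origin under the middle of the block; axes as card_edge
- rack: fixed two-tier steel rack with bowls on it; origin on the worktop below the middle of its front lip; x points back into the rack, y along the lip. The lip is an upright strip 4 mm thick and 300 mm long, its top edge 100 mm above the worktop. Lower tier 70 mm high, 250 mm deep; upper tier 210 mm high, starting 155 mm behind the lip.
- bowls: bystander: two nested white ceramic bowls, 112 mm across, 47 mm tall, on the lower tier; origin under their foot
- stopper: bystander: glass carafe stopper, 44 mm across, 53 mm tall, on the lower tier; origin under its foot
- funnel: bystander: grey plastic funnel, mouth down on the upper tier, 92 mm across, 85 mm tall; origin under its mouth
- tin: bystander: chrome spice tin with a twist cap, 53 mm across, 68 mm tall, on the worktop; origin under its base

How it is judged:
On the way, in this order (a step that is already met when the one before it is completed fails the run):
1. the clip is squeezed open while it is still on the lip (value of joint jaw above 0.3 rad and distance of clip from where it was at the start of the episode below 0.015 m and contact force between clip and the fingers above 1 N), for 0.05 s.
2. the clip is lifted clear of the rack (distance of clip from where it was at the start of the episode above 0.07 m and contact force between clip and rack below 0.05 N and contact force between clip and the fingers above 1 N), for 0.1 s.
At the end, for the whole second after the job is handed in: Held by the fingers (over 2 N), still, jaw joint over 0.36 rad, jaw tips on opposite sides of the card, each inner edge over 4 mm from its middle plane and over 6 mm below its top edge, pivot above the edge and within 25 mm of its middle, under 0.4 N on the card (value of joint jaw above 0.36 rad and ((y of tip_a in the frame of card_edge above 0.004 m and y of tip_b in the frame of card_edge below -0.004 m) or (y of tip_a in the frame of card_edge below -0.004 m and y of tip_b in the frame of card_edge above 0.004 m)) and z of tip_a in the frame of card_edge between -0.034 and -0.006 m and z of tip_b in the frame of card_edge between -0.034 and -0.006 m and x of clip in the frame of card_edge between -0.025 and 0.025 m and z of clip in the frame of card_edge above 0 m and contact force between clip and card below 0.4 N and contact force between clip and the fingers above 2 N and height (world z) of tip_a above 0.075 m and linear speed of clip below 0.03 m/s); the arm keeps its last pose, push and grip.
It fails at once if the clip bites or knocks the card (over 5 N) (contact force between clip and card above 5 N).
It fails at once if the gripper or arm knocks the card (over 8 N) (contact force between the arm and card above 8 N).
It fails at once if the clip is dropped (height (world z) of clip below 0.07 m).
It fails at once if a bystander (bowls, stopper, funnel or tin) is moved over 20 mm (distance of any of bowls, stopper, funnel, tin from where it was at the start of the episode above 0.02 m).
It also fails if it takes over 45 s, if anything falls off the work surface, if the arm or the gripper's body presses on something with over 40 N, if the wrist force passes 120 N, or if a joint passes its speed limit or range.

ROBOT

A 7-joint arm with a two-finger parallel gripper is mounted at the origin on the work surface. World frame = base frame: x ahead of the robot, y to its left, z up, the work surface at z = 0. Lengths are in m, angles in rad, forces in N, time in s.
With the tool pointing down it reaches from about 0.4 to 0.85 m from the base axis. Payload 10.4 kg.
Tool frame: the origin (TCP) lies between the finger pads; the fingertips stand 19 mm ahead of it and the grasp point (between the pads) is the TCP; x points along the fingers, y is the direction in which the jaws open and shut, and the axes are right-handed (so a half turn about x gives the same grasp; the last joint's range is limited). The gripper opens to 87 mm and grips with 3 to 60 N. Pads are 19 mm wide; open, the fingers measure 117 mm over their backs; the gripper's body (75 mm by 190 mm) begins 51 mm behind the grasp point.
Start: joints at [1.092, 0.332, -0.065, 1.46, 0.022, 1.35, -0.088], TCP at [0.275, -0.561, 0.242] pointing down, gripper open.
Joint ranges: [-2.6, 2.6], [-0.5, 2.12], [-1.47, 1.34], [0.16, 2.42], [-1.27, 4.41], [0.06, 2.06], [-2.6, 2.6]. Speed limits (rad/s): [2.22, 2.22, 2.79, 2.79, 3.14, 3.14, 3.14].

INTERFACE

Orientations are given as a unit quaternion [x, y, z, w].
In Python, from bench import r gives the robot as it stands.
- The arm moves only by the tool drive_tool, never from a script. Its argument "motion" is a list of rows, each a list of 4 numbers: the shift along the tool's x, y, z in cm, then the turn about the tool's x in units of 5 degrees (1.0 is 5 degrees). In form: [[tx, ty, tz, twist], ...]. A call has 1 to 20 rows; each row is the pose to reach, as a shift and turn from the pose commanded when the call began, along the tool's axes at that moment; what a row does not reach only later rows make up. A row lasts 1/12 s, in which the tool goes at most 41.7 mm and 7.16 degrees, less where a joint would pass 70% of its speed; a pose out of reach is approached as far as the arm can. A call with a gripper value outside its range is refused whole. "grip" is the closure in counts, from 0 (fully open) to 255 (shut), set as the call begins (left out, the last holds). The fingers move at their own pace and stop on an object; "force" is the grip in N (left out, the last holds). Time passes only in rows, so rows that repeat a pose let the fingers close. It gives the time, the measured TCP pose, the force and the opening at its end, in the units of the state.
- r.read_state(): the state, without advancing time (a new reading comes with each control period).
- r.camera(name): name is "scene" or "top" or "wrist"; returns the picture (400x640x3 uint8, red, green, blue); there is no depth.
- r.calibration(name): a dict with "fx", "fy", "cx", "cy" (pixels), "dist" ([k1, k2, p1, p2, k3] as OpenCV has them; the pictures are not rectified), "xyz" and "orientation" of the camera in the world. Camera axes: x right, y up, looking along -z (the intrinsics and any distortion apply to the point x, -y, -z); pixel columns grow to the right and rows downward; lengths in m; the calibration is good to about 2 mm. A picture is of the moment at which its call begins: read the wrist's pose just before it. calibration takes no time and is no camera call; for the wrist camera it gives the pose at the moment of the call.
- r.close_job(): hands the job in, once; it reports no verdict.
The state is a dict: "time": time; "joint_positions": joint angles; "joint_vel": joint speeds; "joint_torque": joint torques, N m; "ee_pos": TCP position; "eef_rot": TCP orientation; "ft_force": force on the tool from outside, world axes, zero at the start; "torque": the same for the moment, N m; "width": finger opening in m.
Only numpy, scipy, OpenCV 4.12 (cv2) and the standard library are available. Lean on these libraries where they do the work, as an engineer would, in place of code of your own. Each camera call takes 0.05 s, during which the arm holds its last target.

## Working session

There is one attempt and no reset: what is moved stays moved. The work goes in short steps, Python scripts to look and compute and a tool call to move; the robot and the scene stay as the last step left them, time stands still between calls to the robot, and variables do not carry over. Pictures are saved under pics/ and viewed, and the job is handed in when it is done.

Besides the shell and the picture viewer there is one more tool, called as name(argument=value, ...) on one line, values as JSON. drive_tool: Moves the arm, as the interface text tells. Its arguments: {"type":"object","properties":{"motion":{"type":"array","items":{"type":"array","items":{"type":"number"}}},"grip":{"type":"number"},"force":{"type":"number"}},"required":["motion"]}

```bash
mkdir -p pics; ls; python3 - <<'E'
from bench import r
import cv2
s=r.read_state(); print(s)
for n in ["scene","top","wrist"]:
    print(n,r.calibration(n))
    cv2.imwrite(f"pics/{n}0.png",r.camera(n)[:,:,::-1])
E
```

```text
pics
{'time': 0.0, 'joint_positions': array([ 1.09241371,  0.33285249, -0.06469284,  1.4608997 ,  0.02157778,
        1.34985967, -0.0885088 ]), 'joint_vel': array([-2.60229207e-03, -3.89873595e-05,  1.29922147e-03,  9.75929741e-04,
       -9.11776934e-04,  3.73230456e-04, -8.72772804e-04]), 'joint_torque': array([-3.82087173e-04, -6.23251820e+01,  2.43303704e-02, -3.89907646e+01,
       -6.12981780e-02,  3.95247561e-02,  1.64611438e-04]), 'ee_pos': array([ 0.27495841, -0.56090163,  0.24078585]), 'eef_rot': array([-0.68870498, -0.1602051 ,  0.68894379, -0.15929918]), 'ft_force': array([-0.42592942, -0.43588967,  0.35166411]), 'torque': array([-0.0141135 , -0.02457049, -0.02229555]), 'width': 0.08711598282649574}
scene {'fx': 375.48792267448, 'fy': 375.48792267448, 'cx': 320.4602178350059, 'cy': 199.71355584732018, 'dist': array([-0.06362056,  0.        ,  0.        ,  0.        ,  0.        ]), 'xyz': array([ 0.93814218, -0.17839807,  0.85509085]), 'orientation': array([0.24129377, 0.11676155, 0.43478353, 0.85971352])}
top {'fx': 440.151842320318, 'fy': 440.151842320318, 'cx': 318.29222132506476, 'cy': 190.10630389688458, 'dist': array([0.03623489, 0.        , 0.        , 0.        , 0.        ]), 'xyz': array([0.48921419, 0.08324777, 1.02543533]), 'orientation': array([-0.05149239,  0.04403634,  0.71463926, -0.69620404])}
wrist {'fx': 324.3609910183745, 'fy': 324.3609910183745, 'cx': 318.9000840567732, 'cy': 203.15324073131276, 'dist': array([-0.0112576,  0.       ,  0.       ,  0.       ,  0.       ]), 'xyz': array([ 0.34571603, -0.52917718,  0.38349344]), 'orientation': array([-0.12082197,  0.07656817, -0.52366436,  0.83983034])}
```

View pics/scene0.png

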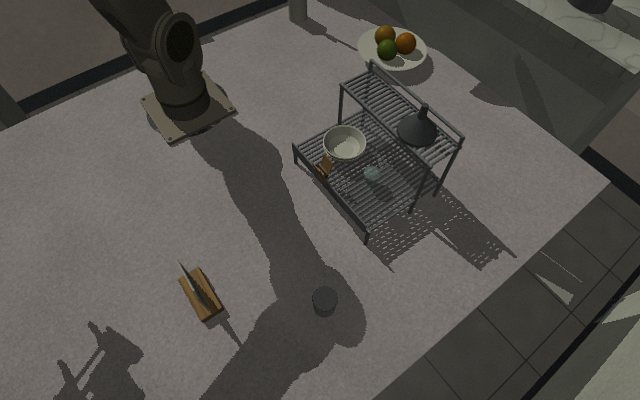

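View pics/top0.png

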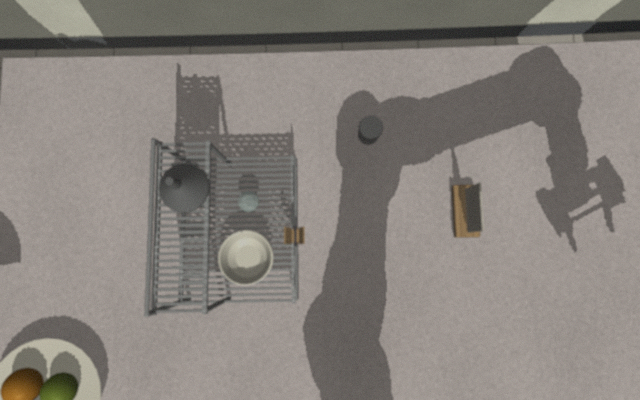

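View pics/wrist0.png

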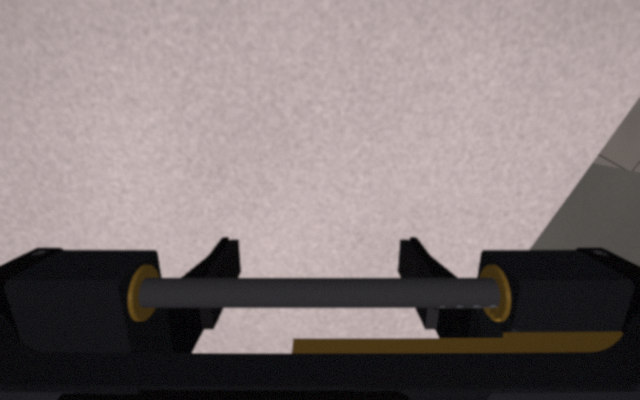

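```bash
cat > h.py <<'E'
import numpy as np, cv2
from scipy.spatial.transform import Rotation as R
def K(c): return np.array([[c['fx'],0,c['cx']],[0,c['fy'],c['cy']],[0,0,1.]])
def ray(c,px):
    p=cv2.undistortPoints(np.array([[px]],float),K(c),c['dist'])[0,0]
    d=R.from_quat(c['orientation']).apply([p[0],-p[1],-1]); return np.array(c['xyz']),d
def atz(c,px,z):
    o,d=ray(c,px); return o+d*(z-o[2])/d[2]
def proj(c,P):
    q=R.from_quat(c['orientation']).inv().apply(np.atleast_2d(P)-c['xyz'])
    q=q*[1,-1,-1]
    return cv2.projectPoints(q.astype(float),np.zeros(3),np.zeros(3),K(c),c['dist'])[0][:,0]
def tri(rays):
    A=np.zeros((3,3));b=np.zeros(3)
    for o,d in rays:
        d=d/np.linalg.norm(d);M=np.eye(3)-np.outer(d,d);A+=M;b+=M@o
    return np.linalg.solve(A,b)
def crop(img,x0,y0,x1,y1,s,fn):
    c=img[y0:y1,x0:x1]; cv2.imwrite(fn,cv2.resize(c,None,fx=s,fy=s,interpolation=cv2.INTER_CUBIC))
E
python3 - <<'E'
from h import *
t=cv2.imread('pics/top0.png');s=cv2.imread('pics/scene0.png')
crop(t,270,130,350,190+120,6,'pics/t_clip.png') if 0 else crop(t,260,200,340,260,10,'pics/t_clip.png')
crop(t,430,165,510,255,6.6,'pics/t_card.png')
crop(s,285,130,365,190,10,'pics/s_clip.png')
crop(s,165,250,245,330,7.5,'pics/s_card.png')
E
python3 - <<'E'
import cv2,glob
from h import *
t=cv2.imread('pics/top0.png')
E
```

```text
(no output)
```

View pics/t_clip.png

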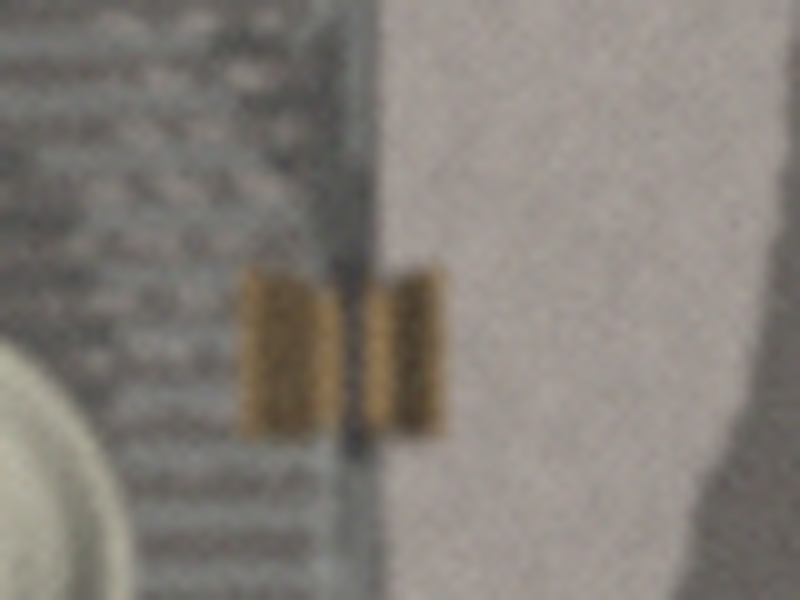

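View pics/t_card.png

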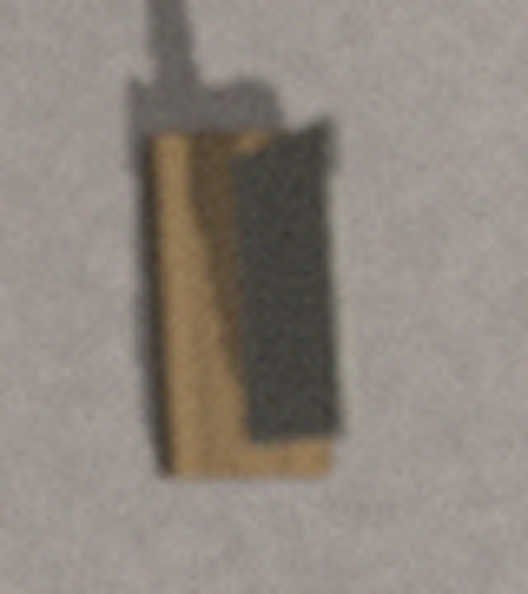

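View pics/s_clip.png

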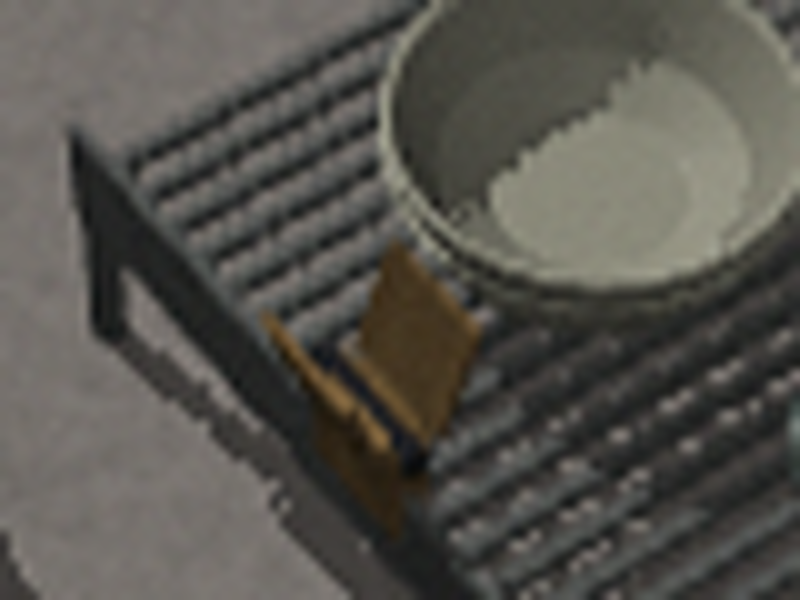

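View pics/s_card.png

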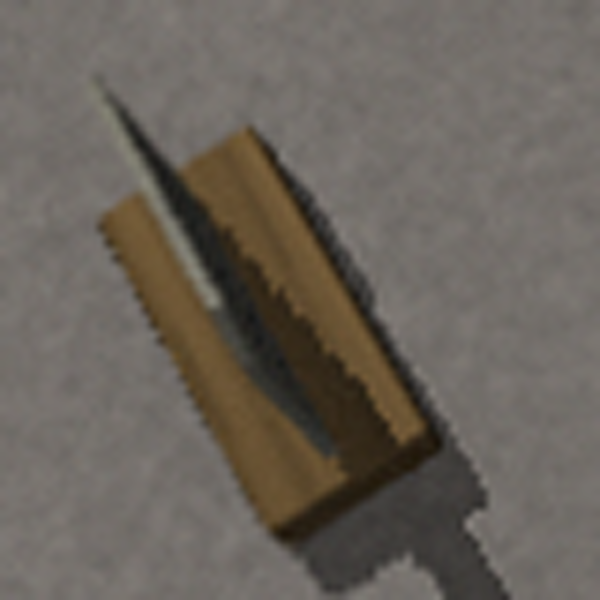

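```bash
python3 - <<'E'
from h import *
from bench import r
T=r.calibration('top');S=r.calibration('scene')
f=lambda x0,y0,s,u,v:(x0+(u+.5)/s-.5,y0+(v+.5)/s-.5)
print('lever outer corners (z=.154):')
C=[]
for u,v in [(243,268),(243,436),(443,268),(443,436)]:
    p=atz(T,f(260,200,10,u,v),.154);C.append(p);q=proj(S,p)[0];print(p,q,'scene crop',(q-[285,130])*10)
c=np.mean(C,0);print('centre',c)
print('lip front at z=.1'); 
a=atz(T,f(260,200,10,382,20),.1);b=atz(T,f(260,200,10,382,590),.1);print(a,b)
for u,v in [(383,60),]: pass
print('card top edge z=.115')
E_=[]
for u,v in [(331,120),(340,435),(326,125),(334,437)]:
    p=atz(T,f(430,165,6.6,u,v),.115);q=proj(S,p)[0];E_.append(p);print(p,'scene crop',(q-[165,250])*7.5)
# tri of card end points w scene
for tp,sp in [((330,121),(95,80)),((338,436),(332,455))]:
    print('tri',tri([ray(T,f(430,165,6.6,*tp)),ray(S,f(165,250,7.5,*sp))]))
# block corners z=.022
for u,v in [(150,135),(168,475),(330,475),]:
    print('block',atz(T,f(430,165,6.6,u,v),.022))
for u,v in [(247,128),(103,218),(275,532),(438,437)]:
    print('block S',atz(S,f(165,250,7.5,u,v),.022))
for n in [(155,142),(295,155),(297,300)]: print(n,atz(T,n,.1))
s=r.read_state();print(R.from_quat(s['eef_rot']).as_matrix())
E
```

```text
lever outer corners (z=.154):
[0.53741678 0.16085533 0.154     ] [332.55846673 162.48970361] scene crop [475.58466733 324.89703609]
[0.50446678 0.16132273 0.154     ] [324.22072222 153.31975791] scene crop [392.20722216 233.19757908]
[0.53637731 0.12131385 0.154     ] [318.57399705 170.37752984] scene crop [335.7399705  403.77529835]
[0.50344525 0.1219937  0.154     ] [310.42174939 160.91662455] scene crop [254.21749394 309.16624555]
centre [0.52042653 0.1413714  0.154     ]
lip front at z=.1
[0.59197251 0.13549179 0.1       ] [0.47293375 0.13771918 0.1       ]
card top edge z=.115
[ 0.6195257  -0.24363243  0.115     ] scene crop [235.8279435  352.14076067]
[ 0.52102514 -0.23896652  0.115     ] scene crop [90.82049226 63.93509182]
[ 0.61798298 -0.24196755  0.115     ] scene crop [238.70705061 343.98867831]
[ 0.52045255 -0.23708883  0.115     ] scene crop [95.94257319 58.77053622]
tri [ 0.59773606 -0.21657465  0.2319303 ]
tri [ 0.54829099 -0.28458331 -0.11121805]
block [ 0.62929361 -0.21473172  0.022     ]
block [ 0.51207222 -0.21295202  0.022     ]
block [ 0.51081102 -0.26747737  0.022     ]
block S [ 0.51573695 -0.21619859  0.022     ]
block S [ 0.51592006 -0.26632294  0.022     ]
block S [ 0.63282217 -0.26771626  0.022     ]
block S [ 0.63630489 -0.21508055  0.022     ]
(155, 142) [0.72916272 0.44014413 0.1       ]
(295, 155) [0.69257815 0.13947474 0.1       ]
(297, 300) [0.38923774 0.14079112 0.1       ]
[[-4.78747430e-04  4.40172245e-01 -8.97913228e-01]
 [ 9.49178306e-04 -8.97912727e-01 -4.40172505e-01]
 [-9.99999435e-01 -1.06301121e-03  1.20714645e-05]]
```

drive_tool(motion=[[-3,-3,-3,0.3],[-3,-6,-6,0.6],[-3,-9,-9,0.9],[-3,-12,-12,1.2],[-3,-15,-15,1.5],[-3,-18,-18,1.8],[-3,-21,-21,2.1],[-3,-24,-24,2.4],[-3,-27,-27,2.7],[-3,-30,-30,3.0],[-3,-33,-33,3.3],[-3,-36,-36,3.6],[-3,-39,-39,3.9],[-3,-42,-42,4.2],[-3,-45,-45,4.5],[-3,-47.5,-48,4.8],[-3,-49.5,-50,5.1],[-3,-51,-51.5,5.4],[-3,-52.1,-52.8,5.4],[-3,-52.1,-52.8,5.4]])

```text
time: 1.82
ee_pos: [0.5198, 0.1431, 0.2711]
eef_rot: [-0.707, 0.003, 0.707, 0.004]
ft_force: [-0.6, 0.2, 0.0]
width: 0.0867
```

```bash
python3 - <<'E'
from bench import r
from h import *
s=r.read_state();print(s['time'],s['ee_pos'],R.from_quat(s['eef_rot']).as_matrix(),s['joint_positions'])
print(r.calibration('wrist'))
im=r.camera('wrist')[:,:,::-1];cv2.imwrite('pics/w1.png',im)
cv2.imwrite('pics/s1.png',r.camera('scene')[:,:,::-1])
E
```

```text
1.8167 [0.51984041 0.14309234 0.27109848] [[-7.86412573e-04 -1.04412605e-02 -9.99945179e-01]
 [ 2.13759135e-03 -9.99943222e-01  1.04395589e-02]
 [-9.99997406e-01 -2.12926436e-03  8.08687069e-04]] [ 0.31149424  0.19916522 -0.75120631  1.61241108  0.13554678  1.38422857
 -2.03626502]
{'fx': 324.3609910183745, 'fy': 324.3609910183745, 'cx': 318.9000840567732, 'cy': 203.15324073131276, 'dist': array([-0.0112576,  0.       ,  0.       ,  0.       ,  0.       ]), 'xyz': array([0.59854015, 0.13965114, 0.41369622]), 'orientation': array([ 0.10000544, -0.1030345 ,  0.70342857, -0.69611138])}
```

View pics/w1.png

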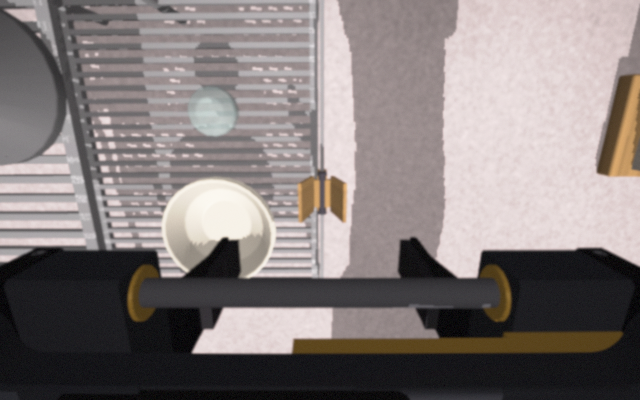

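```bash
python3 - <<'E'
from h import *
crop(cv2.imread('pics/w1.png'),280,150,370,240,6.6,'pics/w1c.png')
E
```

```text
(no output)
```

View pics/w1c.png

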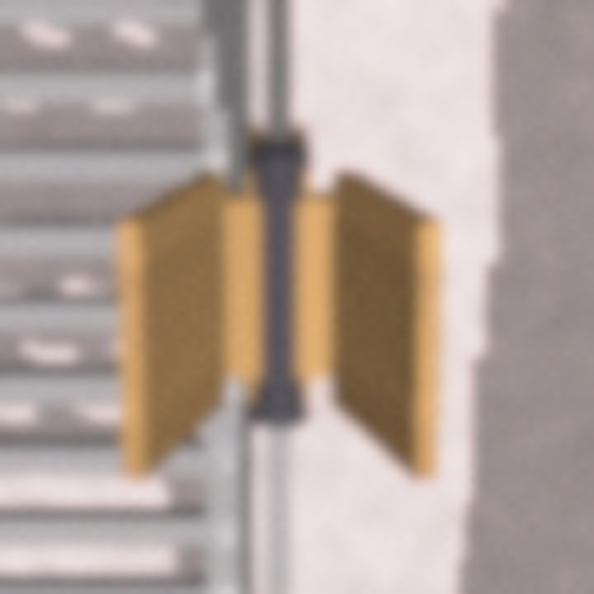

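```bash
python3 - <<'E'
from h import *
from bench import r
W=r.calibration('wrist');print(W['xyz']);s=r.read_state();print(s['time'],s['ee_pos'],s['joint_vel'].round(4))
f=lambda x0,y0,s,u,v:(x0+(u+.5)/s-.5,y0+(v+.5)/s-.5)
C=np.array([atz(W,f(280,150,6.6,u,v),.154) for u,v in [(118,218),(125,478),(441,218),(437,478)]])
print(C,C.mean(0))
for u,v in [(268,20),(290,20),(265,560),(287,560)]: print('lip',atz(W,f(280,150,6.6,u,v),.1))
E
```

```text
[0.59840265 0.13578891 0.41367356]
1.9167 [0.51968897 0.13923252 0.27112009] [ 0.0252 -0.0194  0.0224  0.0127  0.      0.      0.0077]
[[0.5392103  0.15440776 0.154     ]
 [0.5049356  0.15464886 0.154     ]
 [0.53863403 0.11429514 0.154     ]
 [0.50436106 0.11448234 0.154     ]] [0.52178525 0.13445853 0.154     ]
lip [0.55619906 0.13537932 0.1       ]
lip [0.55615273 0.13216507 0.1       ]
lip [0.47149434 0.13698762 0.1       ]
lip [0.47144492 0.13352633 0.1       ]
```

```bash
python3 - <<'E'
from h import *
from bench import r
s=r.read_state();print(s['ee_pos']);print(r.calibration('wrist')['xyz'])
im=r.camera('wrist')[:,:,::-1];cv2.imwrite('pics/w2.png',im);crop(im,280,150,370,240,6.6,'pics/w2c.png')
s=r.read_state();print(s['time'],s['ee_pos'],s['joint_vel'].round(4))
E
```

```text
[0.51968897 0.13923252 0.27112009]
[0.59840265 0.13578891 0.41367356]
1.9667 [0.51974988 0.13821542 0.27124365] [ 0.0159 -0.0123  0.0104  0.0059  0.0014 -0.0005 -0.0006]
```

View pics/w2c.png

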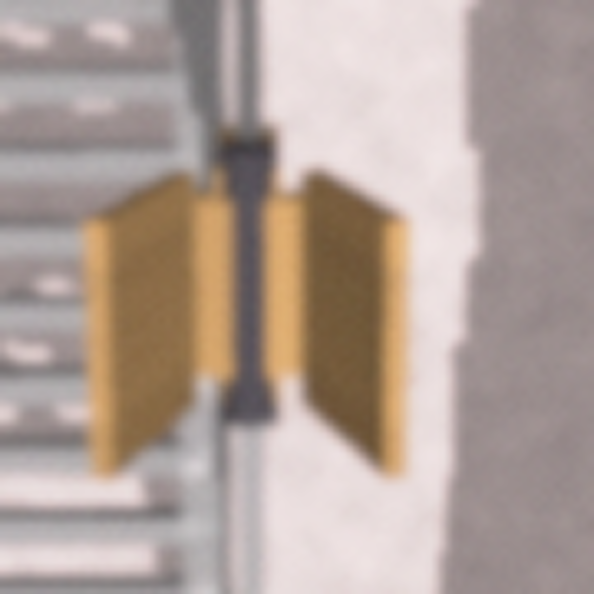

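drive_tool(motion=[[2,0,-0.2,0],[4,0,-0.2,0],[6,0,-0.2,0],[7.5,0,-0.2,0],[9,0,-0.2,0],[9.5,0,-0.2,0],[9.5,0,-0.2,0],[9.5,0,-0.2,0]])

```text
time: 2.63
ee_pos: [0.5221, 0.1382, 0.1772]
eef_rot: [0.707, -0.006, -0.707, -0.006]
ft_force: [0.1, 1.2, 0.8]
width: 0.087
```

```bash
python3 - <<'E'
from h import *
from bench import r
s=r.read_state();print(s['ee_pos'],s['joint_vel'].round(4));W=r.calibration('wrist');print(W['xyz'])
im=r.camera('wrist')[:,:,::-1];cv2.imwrite('pics/w3.png',im)
top=r.camera('scene')[:,:,::-1];crop(top,265,80,385,180,6,'pics/s3.png')
E
```

```text
[0.52208882 0.13822967 0.17716131] [-0.0039 -0.0084 -0.0069 -0.0188 -0.0019  0.0016 -0.0005]
[0.60061843 0.13467964 0.31987577]
```

View pics/w3.png

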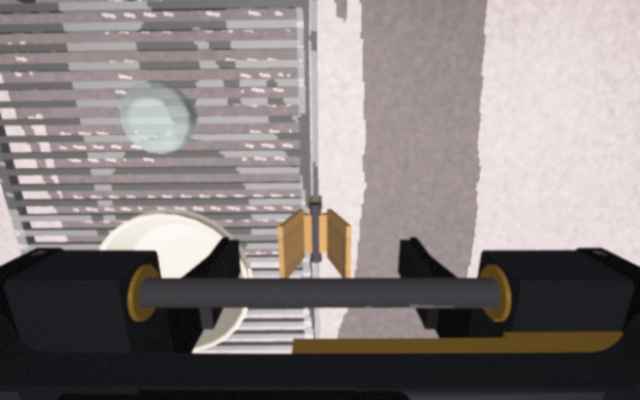

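View pics/s3.png

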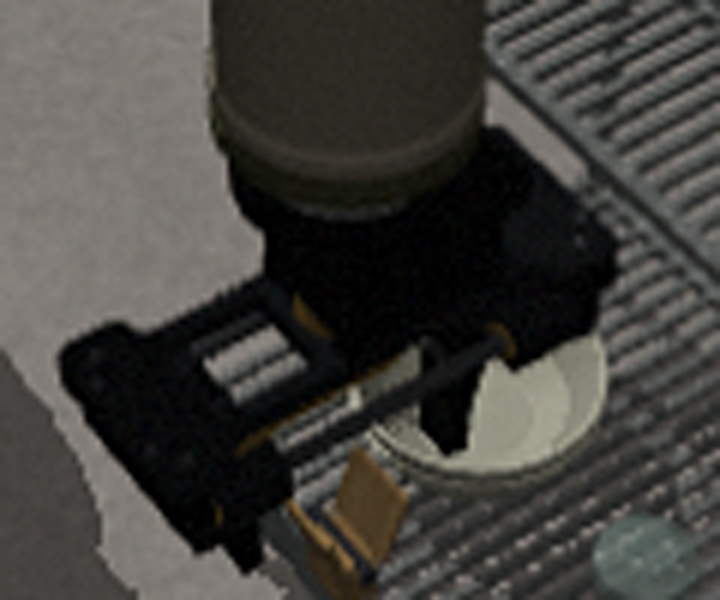

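```bash
python3 - <<'E'
from h import *
from bench import r
W=r.calibration('wrist');s=r.read_state();print(s['ee_pos'],W['xyz'],R.from_quat(W['orientation']).as_matrix().round(4))
im=cv2.imread('pics/w3.png');crop(im,190,190,450,340,3,'pics/w3c.png');crop(im,265,185,365,285,6,'pics/w3d.png')
for p in [(278,278),(351,278)]:print(atz(W,p,.154))
p=np.array(s['ee_pos']);M=R.from_quat(s['eef_rot']).as_matrix()
for dx in (.019,0):
  for sy in (1,-1):
    for dz in (-.0095,.0095): print(dx,sy,dz,proj(W,p+M@[dx,sy*.0435,dz])[0])
E
```

```text
[0.52242936 0.13876947 0.17768372] [0.60079592 0.13521359 0.32047293] [[-1.640e-02  9.593e-01  2.818e-01]
 [-9.999e-01 -1.560e-02 -5.300e-03]
 [-7.000e-04 -2.818e-01  9.595e-01]]
[0.50749442 0.16035096 0.154     ]
[0.50682489 0.11843427 0.154     ]
0.019 1 -0.0095 [395.63227426 241.19564511]
0.019 1 0.0095 [393.32630669 272.84667844]
0.019 -1 -0.0095 [234.1772365  241.20910289]
0.019 -1 0.0095 [236.75133991 272.84416651]
0 1 -0.0095 [404.52037763 256.77163729]
0 1 0.0095 [401.64651344 291.44151543]
0 -1 -0.0095 [224.31556906 256.77664276]
0 -1 0.0095 [227.52090508 291.42691104]
```

View pics/w3c.png

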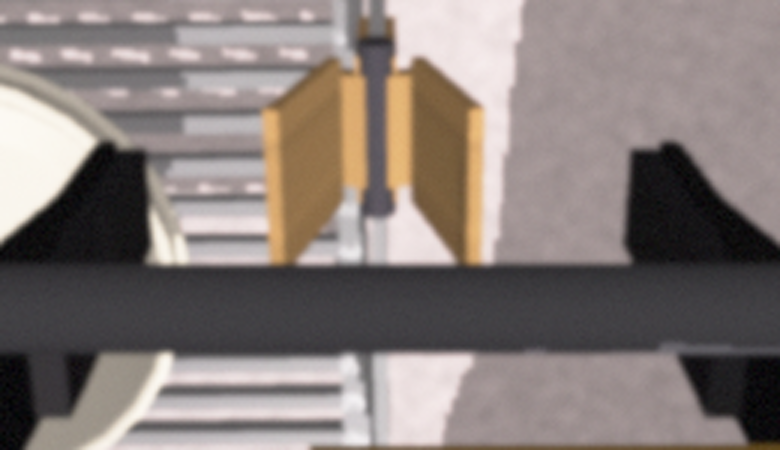

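View pics/w3d.png

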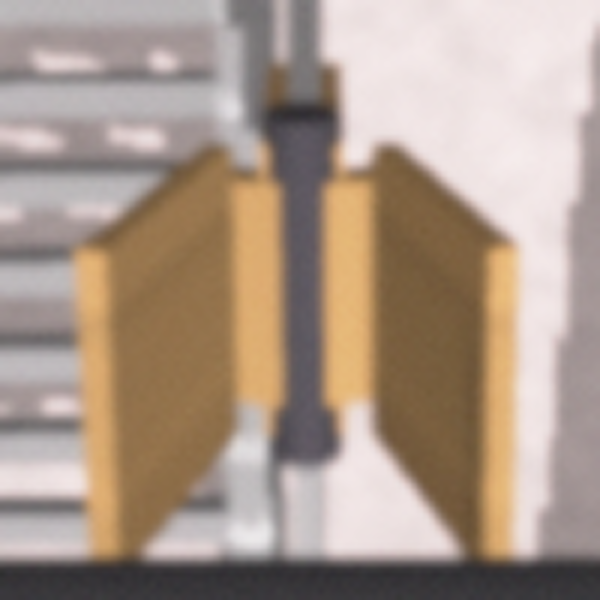

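drive_tool(motion=[[0,-0.27,0,0],[1,-0.27,0,0],[2,-0.27,0,0],[2.6,-0.27,0,0],[2.9,-0.27,0,0],[2.9,-0.27,0,0],[2.9,-0.27,0,0],[2.9,-0.27,0,0]])

```text
time: 3.4
ee_pos: [0.5221, 0.1418, 0.1478]
eef_rot: [0.707, -0.005, -0.707, -0.006]
ft_force: [-0.1, -0.8, 1.2]
width: 0.087
```

```bash
python3 - <<'E'
from h import *
from bench import r
s=r.read_state();print(s['ee_pos'],s['ft_force'],s['joint_vel'].round(4))
im=r.camera('wrist')[:,:,::-1];crop(im,190,190,450,340,3,'pics/w4c.png')
im=r.camera('scene')[:,:,::-1];crop(im,265,80,385,180,6,'pics/s4.png')
E
```

```text
[0.52209328 0.14179172 0.14775895] [-0.08471341 -0.78677443  1.23205412] [-0.0001 -0.0061 -0.0007 -0.0022 -0.0003  0.001   0.001 ]
```

View pics/w4c.png

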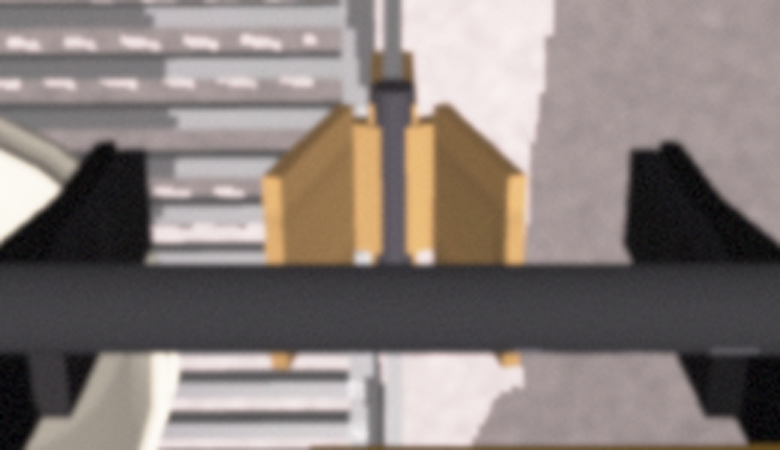

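View pics/s4.png

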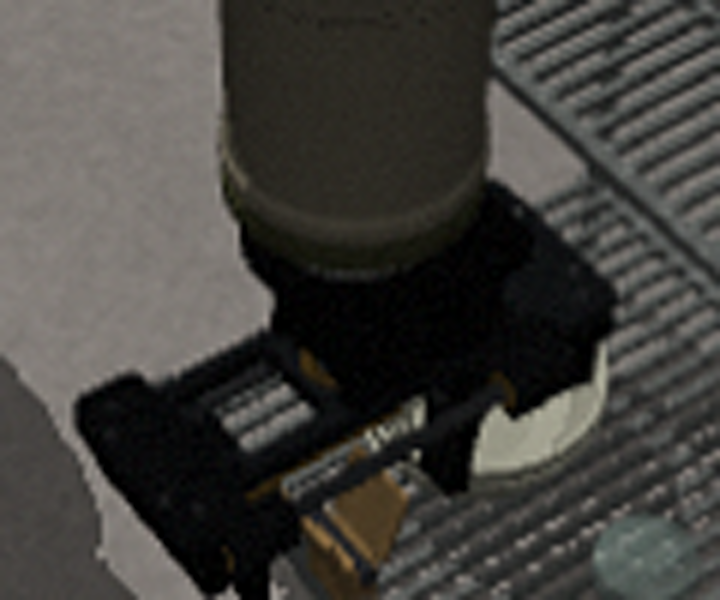

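drive_tool(motion=[[0,0.1,0,0],[0,0.1,0,0],[0,0.1,0,0],[0,0.1,0,0],[0,0.1,0,0],[0,0.1,0,0],[0,0.1,0,0],[0,0.1,0,0],[0,0.1,0,0],[0,0.1,0,0],[0,0.1,0,0],[0,0.1,0,0]], grip=255, force=25)

```text
time: 4.5
ee_pos: [0.5219, 0.1407, 0.1475]
eef_rot: [-0.707, 0.006, 0.707, 0.005]
ft_force: [-0.1, 0.1, -1.4]
width: 0.0186
```

```bash
python3 - <<'E'
from h import *
from bench import r
s=r.read_state();print(s['ee_pos'],s['ft_force'],s['joint_vel'].round(4),s['width'])
im=r.camera('wrist')[:,:,::-1];crop(im,190,190,450,340,3,'pics/w5c.png')
im=r.camera('scene')[:,:,::-1];crop(im,265,80,385,180,6,'pics/s5.png')
E
```

```text
[0.52188404 0.14065475 0.14745717] [-0.07293698  0.14195001 -1.3726947 ] [-0.0001 -0.0008  0.0004 -0.0002 -0.0009 -0.0004  0.0011] 0.018558363339106917
```

View pics/w5c.png

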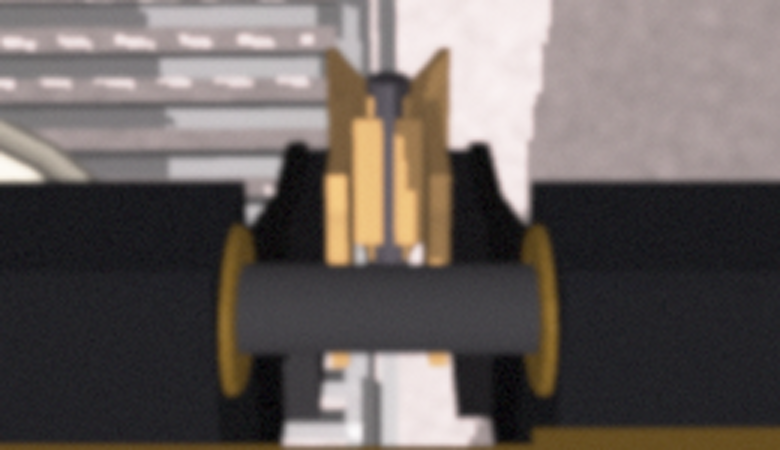

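View pics/s5.png

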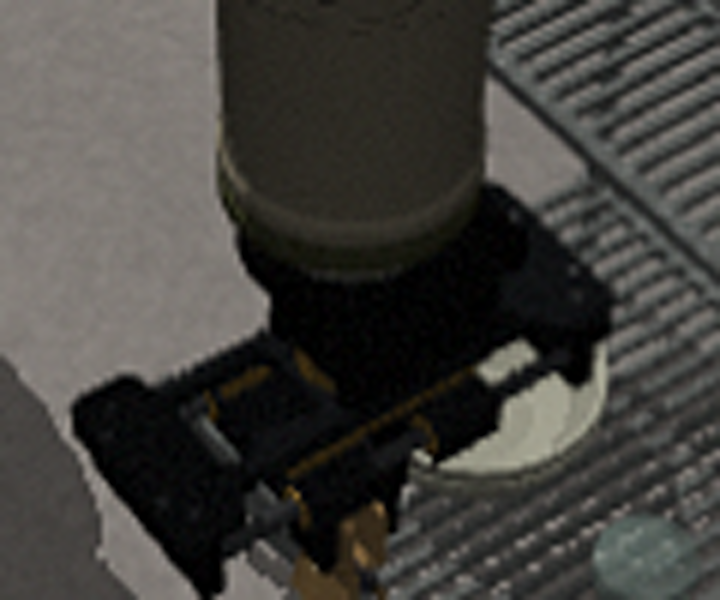

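drive_tool(motion=[[-0.3,0,0,0],[-1,0,0,0],[-2,0,0,0],[-3.5,0,0,0],[-5,0,0,0],[-7,0,0,0],[-9,0,0,0],[-11,0,0,0],[-12.5,0,0,0],[-13.3,0,0,0],[-13.3,0,0,0],[-13.3,0,0,0],[-13.3,0,0,0]])

```text
time: 5.68
ee_pos: [0.5215, 0.1405, 0.2797]
eef_rot: [-0.707, 0.006, 0.708, 0.005]
ft_force: [-0.2, 0.1, -1.4]
width: 0.0186
```

```bash
python3 - <<'E'
from h import *
from bench import r
s=r.read_state();print(s['ee_pos'],s['ft_force'],s['width'],s['joint_positions'])
im=r.camera('wrist')[:,:,::-1];crop(im,190,190,450,340,3,'pics/w6c.png')
im=r.camera('scene')[:,:,::-1];cv2.imwrite('pics/s6.png',im)
E
```

```text
[0.52153194 0.14049623 0.27965066] [-0.16894698  0.11039387 -1.3520654 ] 0.018588077144612858 [ 0.31279868  0.19772679 -0.74933866  1.5956288   0.13600367  1.40312162
 -2.03595794]
```

View pics/w6c.png

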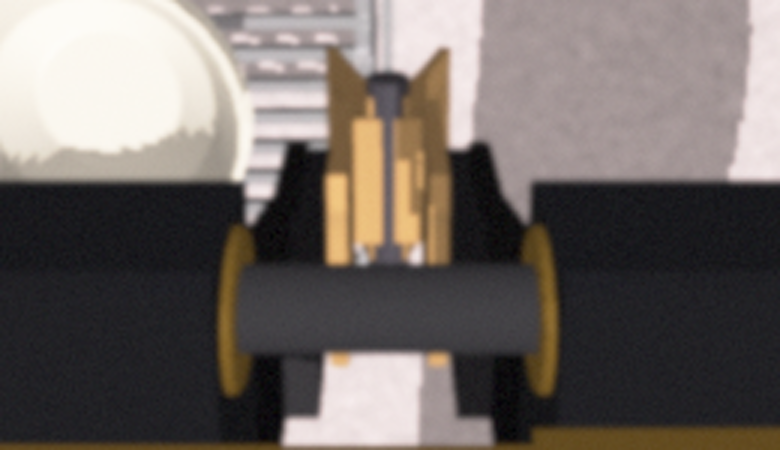

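View pics/s6.png

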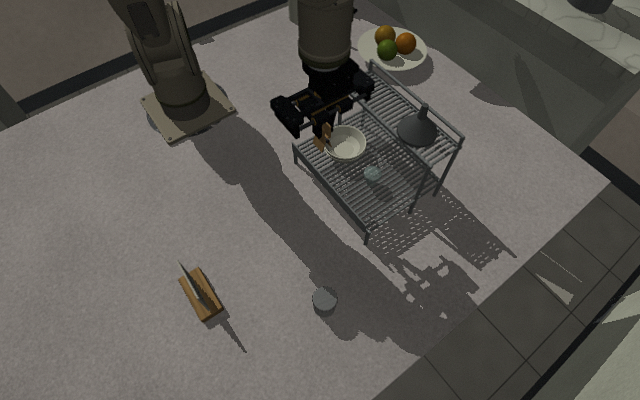

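drive_tool(motion=[[0,1,-0.2,0.1],[0,3,-0.5,0.2],[0,5.5,-0.8,0.3],[0,8.5,-1.2,0.42],[0,11.5,-1.6,0.42],[0,14.5,-2,0.42],[0,17.5,-2.4,0.42],[0,20.5,-2.8,0.42],[0,23.5,-3.2,0.42],[0,26.5,-3.6,0.42],[0,29.5,-4.1,0.42],[0,32.5,-4.5,0.42],[0,35,-4.9,0.42],[0,37,-5.1,0.42],[0,38.1,-5.3,0.42],[0,38.1,-5.3,0.42],[0,38.1,-5.3,0.42],[0,38.1,-5.3,0.42],[0,38.1,-5.3,0.42]])

```text
time: 7.37
ee_pos: [0.5693, -0.2392, 0.2808]
eef_rot: [0.707, -0.017, -0.707, -0.018]
ft_force: [-0.4, 0.6, -0.1]
width: 0.0183
```

```bash
python3 - <<'E'
from h import *
from bench import r
s=r.read_state();print(s['ee_pos'],s['ft_force'],s['width'],s['joint_vel'].round(3));print(R.from_quat(s['eef_rot']).as_matrix().round(4))
im=r.camera('wrist')[:,:,::-1];cv2.imwrite('pics/w7.png',im)
im=r.camera('scene')[:,:,::-1];crop(im,140,200,260,320,5,'pics/s7.png')
im=r.camera('top')[:,:,::-1];cv2.imwrite('pics/t7.png',im)
E
```

```text
[ 0.56931519 -0.23921293  0.28079845] [-0.37905064  0.59138759 -0.05737193] 0.018279919581328023 [ 0.001 -0.003  0.004 -0.004  0.003 -0.001  0.002]
[[ 4.000e-04 -4.970e-02 -9.988e-01]
 [ 3.000e-04 -9.988e-01  4.970e-02]
 [-1.000e+00 -3.000e-04 -4.000e-04]]
```

View pics/w7.png

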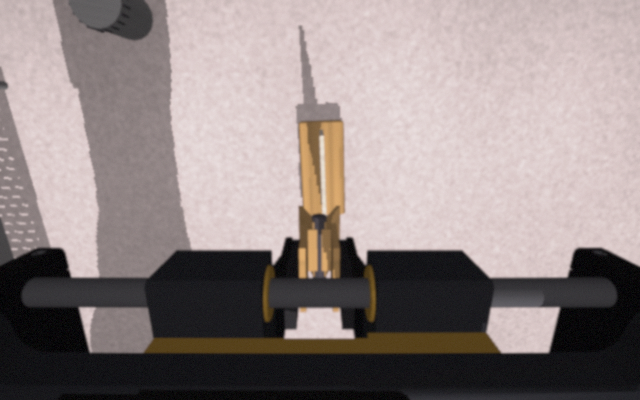

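View pics/s7.png

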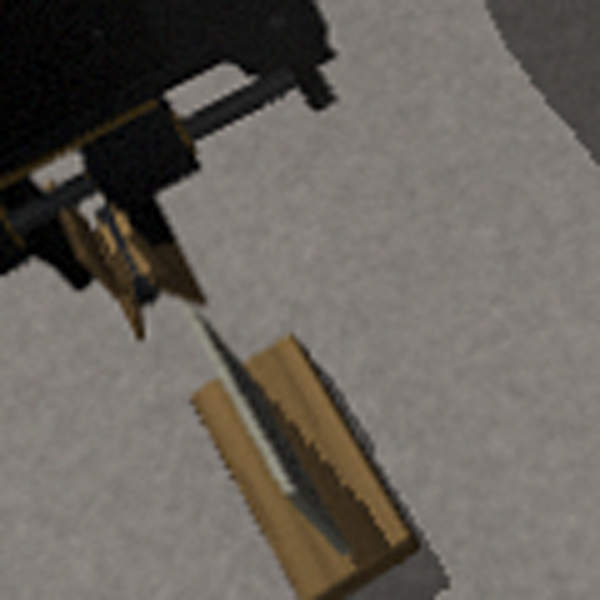

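View pics/t7.png

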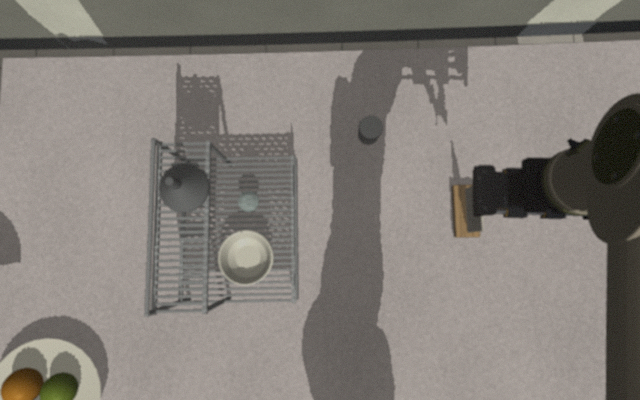

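```bash
python3 - <<'E'
from h import *
im=cv2.imread('pics/w7.png');crop(im,270,110,370,230,5,'pics/w7c.png');crop(im,240,190,400,330,5,'pics/w7d.png')
E
```

```text
(no output)
```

View pics/w7c.png

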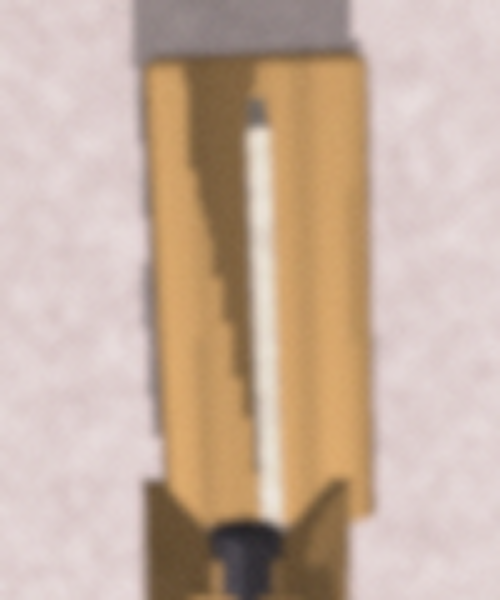

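View pics/w7d.png

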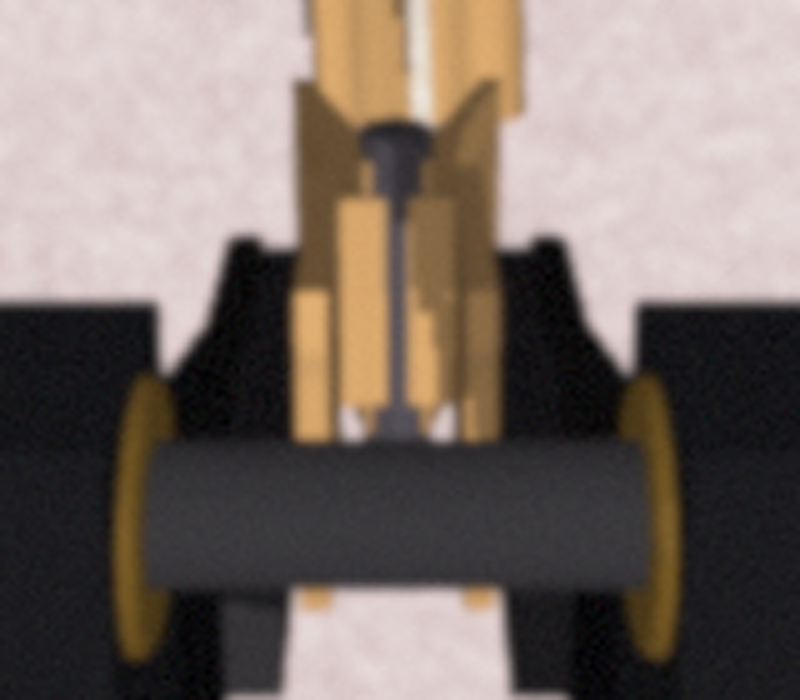

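```bash
python3 - <<'E'
from h import *
from bench import r
W=r.calibration('wrist');s=r.read_state();p=np.array(s['ee_pos']);M=R.from_quat(s['eef_rot']).as_matrix()
t=lambda px,z:(M.T@(atz(W,px,z)-p)*1000).round(2)
zp=p[2]-.0275
print('pin',t((318.8,217),zp),t((319,273),zp))
for L,RR,row in [(294,498,300),]:
    pass
print('jaw tips/lever outer', )
print('fingers', t((239+ (0),260),p[2]-.019))
for px in [(321.5,135),(323.8,211.6)]:
    print('card tool',t(px,.115),'world',atz(W,px,.115))
for px in [(299.4,121.9),(342,121.9),(344,213)]: print('block',atz(W,px,.022))
E
```

```text
pin [ 27.51   2.08 -20.42] [27.5   2.18 14.14]
jaw tips/lever outer
fingers [ 18.99 -41.71   1.57]
card tool [165.87   4.49 -53.93] world [ 0.62287371 -0.24731975  0.115     ]
card tool [165.84   6.92  21.26] world [ 0.54765604 -0.24594444  0.115     ]
block [ 0.63223649 -0.22183992  0.022     ]
block [ 0.62962239 -0.27300665  0.022     ]
block [ 0.51426549 -0.27202309  0.022     ]
```

drive_tool(motion=[[0,0.3,0,-0.35],[1,0.3,0,-0.35],[2,0.3,0,-0.35],[3,0.3,0,-0.35],[4,0.3,0,-0.35],[4.7,0.3,0,-0.35],[5,0.3,0,-0.35],[5,0.3,0,-0.35],[5,0.3,0,-0.35],[5,0.3,0,-0.35]])

```text
time: 8.35
ee_pos: [0.5692, -0.2441, 0.2311]
eef_rot: [0.707, -0.008, -0.707, -0.007]
ft_force: [-0.3, 1.2, -1.0]
width: 0.0188
```

```bash
python3 - <<'E'
from h import *
from bench import r
s=r.read_state();print(s['ee_pos'],s['ft_force'],s['width'],s['joint_vel'].round(3));print(R.from_quat(s['eef_rot']).as_matrix().round(4))
im=r.camera('wrist')[:,:,::-1];cv2.imwrite('pics/w8.png',im);crop(im,260,130,380,290,4,'pics/w8c.png')
im=r.camera('scene')[:,:,::-1];crop(im,140,200,260,320,5,'pics/s8.png')
E
```

```text
[ 0.56917464 -0.24412464  0.23114782] [-0.26939296  1.18582093 -0.95586022] 0.018764302504702852 [ 0.002 -0.001 -0.    -0.002  0.002  0.001 -0.001]
[[ 9.000e-04 -2.160e-02 -9.998e-01]
 [-4.000e-04 -9.998e-01  2.160e-02]
 [-1.000e+00  4.000e-04 -9.000e-04]]
```

View pics/w8c.png

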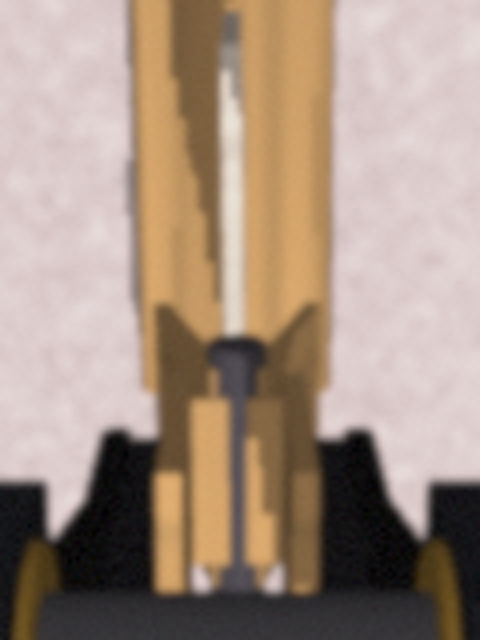

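View pics/s8.png

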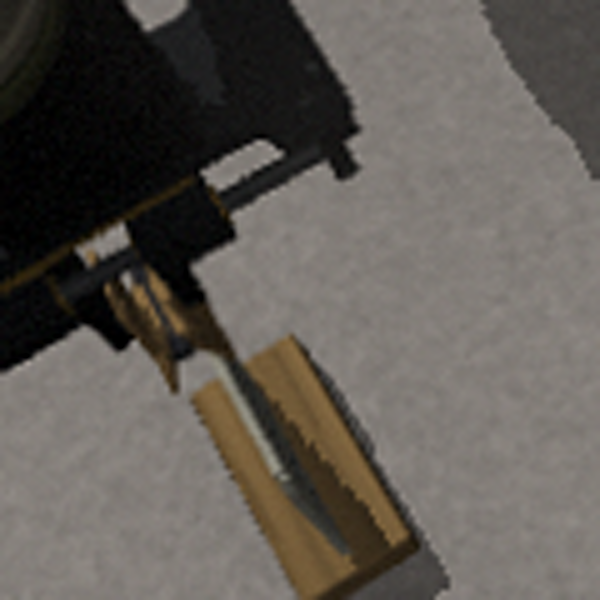

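drive_tool(motion=[[0.5,-0.1,0,0],[1.5,-0.1,0,0],[2.5,-0.1,0,0],[3.2,-0.1,0,0],[3.8,-0.1,0,0],[4,-0.1,0,0],[4,-0.1,0,0],[4,-0.1,0,0],[4,-0.1,0,0]])

```text
time: 9.2
ee_pos: [0.5692, -0.2432, 0.191]
eef_rot: [0.707, -0.008, -0.707, -0.008]
ft_force: [-1.3, 0.5, -1.6]
width: 0.0188
```

```bash
python3 - <<'E'
from h import *
from bench import r
s=r.read_state();print(s['ee_pos'],s['ft_force'],s['width'],s['joint_vel'].round(3));print(R.from_quat(s['eef_rot']).as_matrix().round(4))
im=r.camera('wrist')[:,:,::-1];cv2.imwrite('pics/w9.png',im);crop(im,260,130,380,290,4,'pics/w9c.png')
im=r.camera('scene')[:,:,::-1];crop(im,140,220,240,320,6,'pics/s9.png')
E
```

```text
[ 0.56917973 -0.24315536  0.19104682] [-1.25002589  0.50960866 -1.617436  ] 0.018760345435891588 [ 0.    -0.001  0.001 -0.002 -0.    -0.001  0.   ]
[[ 8.000e-04 -2.160e-02 -9.998e-01]
 [-4.000e-04 -9.998e-01  2.160e-02]
 [-1.000e+00  3.000e-04 -8.000e-04]]
```

View pics/w9c.png

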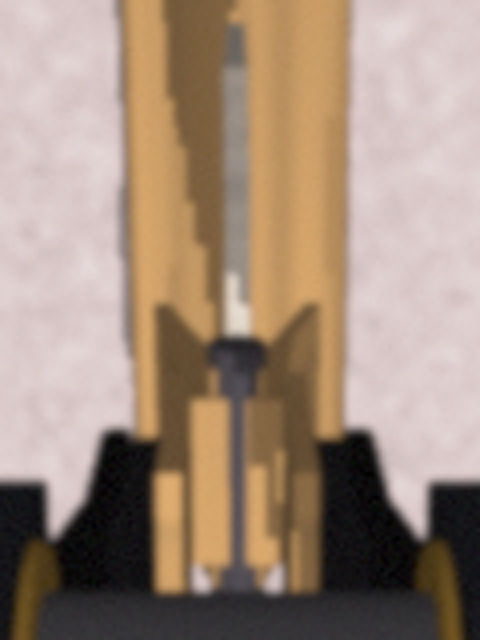

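View pics/s9.png

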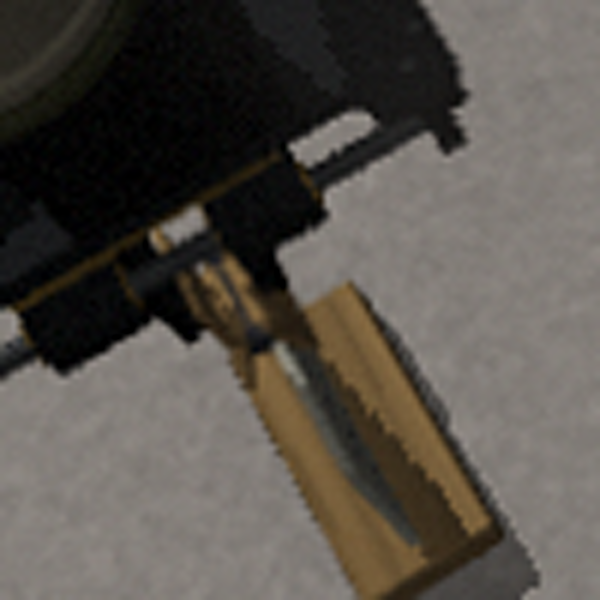

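drive_tool(motion=[[0.3,0,0,0],[0.8,0,0,0],[1.3,0,0,0],[1.8,0,0,0],[2.3,0,0,0],[2.7,0,0,0],[2.9,0,0,0],[3,0,0,0],[3,0,0,0],[3,0,0,0],[3,0,0,0]])

```text
time: 10.22
ee_pos: [0.5691, -0.2431, 0.1609]
eef_rot: [0.707, -0.008, -0.707, -0.008]
ft_force: [0.0, 0.0, -0.7]
width: 0.0185
```

```bash
python3 - <<'E'
from h import *
from bench import r
s=r.read_state();print(s['time'],s['ee_pos'],s['ft_force'],s['torque'],s['width'],s['joint_vel'].round(3))
im=r.camera('wrist')[:,:,::-1];cv2.imwrite('pics/w10.png',im);crop(im,260,130,380,290,4,'pics/w10c.png')
im=r.camera('scene')[:,:,::-1];crop(im,150,230,230,310,7.5,'pics/s10.png')
im=r.camera('top')[:,:,::-1];crop(im,400,130,560,270,5,'pics/t10.png')
E
```

```text
10.2167 [ 0.56906076 -0.24312793  0.16086363] [ 0.03397926  0.04360531 -0.74822184] [0.00982305 0.06191695 0.03350551] 0.01845429354026815 [-0.    -0.001 -0.001  0.001 -0.    -0.002 -0.   ]
```

View pics/w10c.png

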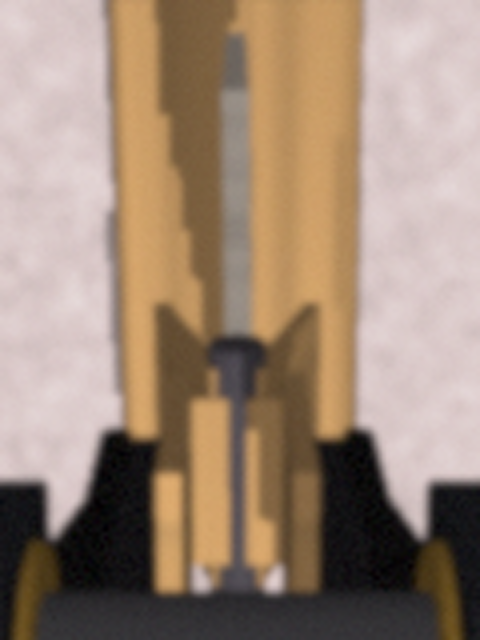

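View pics/s10.png

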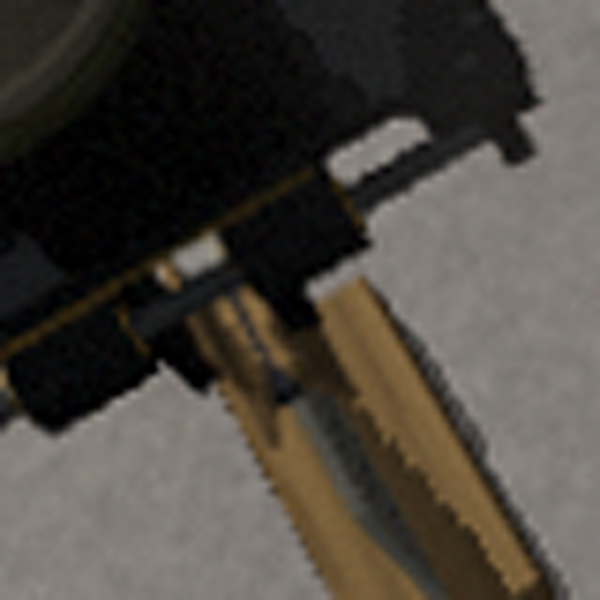

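```bash
python3 - <<'E'
from h import *
from bench import r
W=r.calibration('wrist');s=r.read_state();p=np.array(s['ee_pos']);M=R.from_quat(s['eef_rot']).as_matrix()
# lever top far corner row (crop 470) z assumed; solve
def solve(px,ztool):
    o,d=ray(W,px);o=M.T@(o-p);d=M.T@d;k=(ztool-o[2])/d[2];return (o+k*d)*1000
lt=[(260+154/4,130+470/4),(260+322/4,130+470/4)]
for tx in (-.010,-.008,-.006):
    for px in lt:
        o,d=ray(W,px);o=M.T@(o-p);d=M.T@d;print('lever top',tx,((o+d*(tx-o[0])/d[0])*1000).round(1))
for zt in (-.017,-.018,-.020):
    print(zt,solve((260+156/4,130+303/4),zt),solve((260+318/4,130+303/4),zt))
for px in [(318.8,152),]: print('card far end',atz(W,px,.115))
E
```

```text
lever top -0.01 [-10.   -6.9 -18.9]
lever top -0.01 [-10.   11.8 -18.9]
lever top -0.008 [ -8.  -7. -18.]
lever top -0.008 [ -8.   11.9 -18. ]
lever top -0.006 [ -6.   -7.2 -17.1]
lever top -0.006 [ -6.   12.1 -17.1]
-0.017 [ 59.91042861 -10.8562769  -17.        ] [ 59.89361576  15.57636446 -17.        ]
-0.018 [ 56.62417456 -10.64295367 -18.        ] [ 56.60763451  15.36079761 -18.        ]
-0.02 [ 50.05166646 -10.21630722 -20.        ] [ 50.03567201  14.92966391 -20.        ]
card far end [ 0.62279805 -0.24639896  0.115     ]
```

View pics/t10.png

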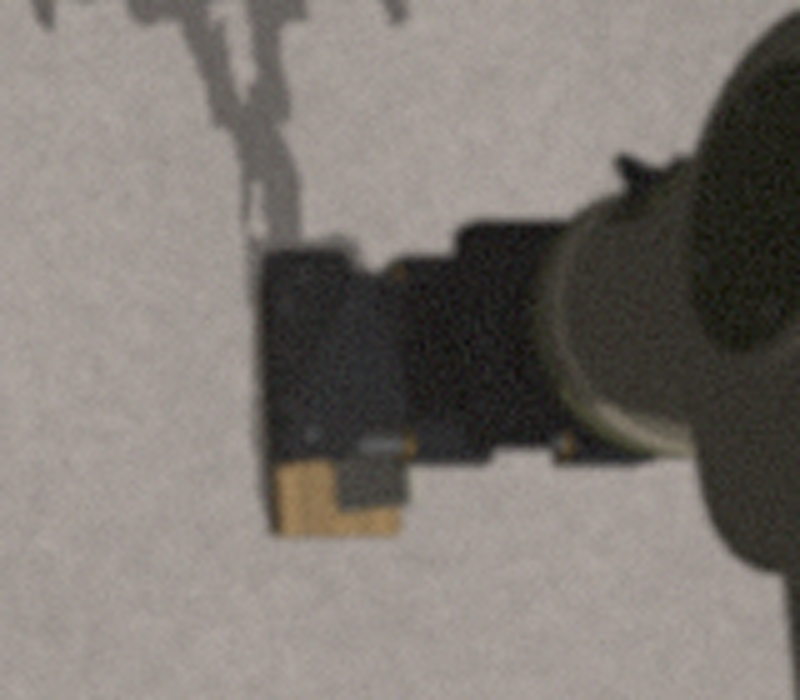

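```bash
python3 - <<'E'
from bench import r
print(r.close_job()); s=r.read_state();print(s['time'],s['ee_pos'],s['ft_force'],s['width'])
E
```

```text
the job is handed in; nothing more can be done
None
the job is handed in; nothing more can be done
```

I squeezed the clip's levers to the stop on the lip (finger opening 18.6 mm) and lifted it straight up. I then carried it to the recipe card, lowered it over the middle of the top edge, and handed the job in still holding it squeezed open. The grip was 25 N and the clock read about 10.2 s.

**Last checks before handing in:**
- **Centring:** the wrist picture showed the card within about 1 mm of midway between the jaws.
- **Height:** I worked out the jaw tips at about 14–15 mm below the card's edge and the pivot about 16 mm above it.
- **Contact:** the wrist force was about 0.75 N, roughly the clip's own weight, so I saw no sign of it touching the card. No large force appeared at any point I read it.
- **Bystanders:** I saw no shift in the bowls, stopper, funnel or tin in the pictures. I last had all four in view just before lowering onto the card and did not measure them.

**What disagreed:**
- The wrist camera's sideways position was off by about 2–2.5 mm. I corrected this by comparing against the fingers and the clip's pin in the picture.
- The top camera put the card 2 mm further to the side and turned it 1.7° more than the wrist view did. I went with the wrist view up close.

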